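Zero the coffee mill's grind ring

TASK

Zero the coffee mill: turn the slim grind ring (the middle one of the three stacked rings) by its tab clockwise as seen from above until you feel the burrs just meet, and stop there without forcing it and without touching the fixed rings above and below it. Then swing the zero marker round by its upright knob until its tongue points in line with the ring's tab, and let go, leaving the ring where the burrs meet. Do not disturb the things around.

Things in the scene. Friction and masses are not known exactly. Their poses are not given: they have to be found in the camera images.
- mill: Coffee mill, fixed to the worktop: white round base, 132 mm across at the foot, 94 mm at 80 mm height. Origin on its upright axis at worktop height; a black chute is on its -x side, z up. On its axis are stacked three rings: fixed, slim grind ring, fixed, then a cap. Ring and marker turn about this axis.
- upper_ring: Fixed ring (80 mm across, 121.5 to 131.5 mm above the worktop) above the grind ring, with a black cap (68 mm across) to 150 mm. Same origin and axes as the mill.
- lower_ring: Fixed ring under the grind ring: 80 mm across, 94.5 to 107.5 mm above the worktop. Same origin and axes as the mill.
- ring_tab (a point): Middle of the grind ring's tab, 53 mm from the mill's axis, 114.5 mm above the worktop. Tab: 10 mm wide, 10 mm high, reaching 40 to 64 mm from the axis. -x of the point points outwards along the tab, z up. Ring: 80 mm across, 108.5 to 120.5 mm high; it turns with a drag of 0.35 N m (6.6 N at the tab while it moves). The burrs meet 0.35 to 1.25 rad clockwise of the start, differently each time.
- burr_gap (a joint): Gap between the burrs in m: 0.0001 per rad of the ring, 0 where they meet, negative when pressed. Far too fine for the reading: feel the force at the tab. Past the meeting point it climbs by about 0.57 N per 0.01 rad above the drag; 0.12 rad past it (about 13 N in all) the burrs are forced. Let go there, the ring stays or eases back a little towards the meeting point, not beyond it.
- marker_knob (a point): Middle of the zero marker's knob, 128 mm above the worktop, 90 mm from the mill's axis: an upright 12 mm (radial) x 10 mm, 93 to 140 mm high, on a flat tongue (10 mm wide, 89 to 93 mm high). -x of the point points outwards along the tongue. It swivels about the mill's axis with a drag of 0.06 N m and stays where left. It starts 0.5 to 1.5 rad clockwise of where the tab will end.
- table_mug: Bystander: white mug, about 82 mm across, 94 mm high, origin under its middle.
- teaspoon: Bystander: teaspoon lying on the worktop, 132 mm long.
- cream_bowl: Bystander: white bowl with small dots, 116 mm across, 52 mm high, origin under its middle.

How it is judged:
On the way, in this order (a step that is already met when the one before it is completed fails the run):
1. the burrs have met (value of joint burr_gap below 0 m), for 0.2 s.
2. the marker is in line with the tab, the burrs still meeting (angle between the x axis of marker_knob and the x axis of ring_tab, either way round below 0.09 rad and value of joint burr_gap below 6e-06 m), for 0.2 s.
At the end, for the whole second after the job is handed in: The marker points in line with the ring's tab within 0.09 rad (5 degrees), and the ring rests where the burrs meet: at most 0.06 rad (0.006 mm of gap) short of that point and not forced past it by 0.12 rad (all of step 2 and value of joint burr_gap above -1.2e-05 m); the robot touches nothing.
It fails at once if the burrs are forced: the ring is turned more than 0.12 rad past the point where they meet (value of joint burr_gap below -1.2e-05 m).
It fails at once if a fixed ring above or below the grind ring is touched with more than 3 N (contact force between any of the fingers, the arm and upper_ring above 3 N or contact force between any of the fingers, the arm and lower_ring above 3 N).
It fails at once if the mug, teaspoon or bowl is moved by more than 20 mm (distance of any of table_mug, teaspoon, cream_bowl from where it was at the start of the episode above 0.02 m).
It also fails if it takes over 70 s, if anything falls off the work surface, if the arm or the gripper's body presses on something with over 40 N, if the wrist force passes 120 N, or if a joint passes its speed limit or range.

ROBOT

A 7-joint arm with a two-finger parallel gripper is mounted at the origin on a cart in front of the work surface, level with it; the furniture and walls round the work are solid. World frame = base frame: x ahead of the robot, y to its left, z up, the work surface at z = 0. Lengths are in m, angles in rad, forces in N, time in s.
With the tool pointing down it reaches from about 0.4 to 0.85 m from the base axis. Payload 10.4 kg.
Tool frame: the origin (TCP) lies midway between the tips of the shut fingers; the grasp point (between the pads) lies 19 mm behind it; z points along the fingers, y is the line along which they close (so a half turn about z gives the same grasp; the last joint's range is limited). The gripper opens to 87 mm and grips with 3 to 60 N. Pads are 19 mm wide; open, the fingers measure 117 mm over their backs; the gripper's body (75 mm by 190 mm) begins 51 mm behind the grasp point.
Start: joints at [1.113, 0.332, -0.065, 1.46, 0.022, 1.35, -0.088], TCP at [0.263, -0.567, 0.223] pointing down, gripper open.
Joint ranges: [-2.6, 2.6], [-0.5, 2.12], [-1.47, 1.34], [0.16, 2.42], [-1.27, 4.41], [0.06, 2.06], [-2.6, 2.6]. Speed limits (rad/s): [2.22, 2.22, 2.79, 2.79, 3.14, 3.14, 3.14].

INTERFACE

Orientations are given as a unit quaternion [x, y, z, w].
In Python, from bench import r gives the robot as it stands.
- The arm moves only by the tool carry_out, never from a script. Its argument "steps" is a list that holds one entry, the list of rows, each a list of 6 numbers: the shift along the tool's x, y, z in cm, then the turn, a rotation vector about the tool's x, y, z in rad. In form: [[[dx, dy, dz, wx, wy, wz], ...]]. A call has 1 to 20 rows; each row is the pose to reach, as a shift and turn from the pose commanded when the call began, along the tool's axes at that moment; what a row does not reach only later rows make up. A row lasts 1/12 s, in which the tool goes at most 41.7 mm and 7.16 degrees, less where a joint would pass 70% of its speed; a pose out of reach is approached as far as the arm can. A call with a gripper value outside its range is refused whole. "hand" is the closure, from -1 (fully open) to 1 (shut), set as the call begins (left out, the last holds). The fingers move at their own pace and stop on an object; "squeeze" is the grip in N (left out, the last holds). Time passes only in rows, so rows that repeat a pose let the fingers close. It gives the time, the measured TCP pose, the force, the opening and the grip force at its end, in the units of the state.
- r.read_state(): the state, without advancing time (a new reading comes with each control period).
- r.camera(name): name is "scene" or "top"; returns the picture (384x512x3 uint8, red, green, blue); there is no depth.
- r.camera_params(name): a dict with "fx", "fy", "cx", "cy" (pixels), "D" ([k1, k2, p1, p2, k3] as OpenCV has them; the pictures are not rectified), "view" (4x4, takes a point from world to camera coordinates). Camera axes: x right, y up, looking along -z (the intrinsics and any distortion apply to the point x, -y, -z); pixel columns grow to the right and rows downward; lengths in m; the calibration is good to about 2 mm. A picture is of the moment at which its call begins. camera_params takes no time and is no camera call.
- r.close_job(): hands the job in; it is judged then, once.
The state is a dict: "time": time; "joint_positions": joint angles; "joint_vel": joint speeds; "joint_torque": joint torques, N m; "ee_pos": TCP position; "eef_rot": TCP orientation; "ft_force": force on the tool from outside, world axes, zero at the start; "torque": the same for the moment, N m; "width": finger opening in m; "grip_force": force on a finger pad.
Only numpy, scipy, OpenCV 4.12 (cv2) and the standard library are available. Lean on these libraries where they do the work, as an engineer would, in place of code of your own. Each camera call takes 0.05 s, during which the arm holds its last target. There are 200 camera calls.

## Working session

There is one attempt and no reset: what is moved stays moved. The work goes in short steps, Python scripts to look and compute and a tool call to move; the robot and the scene stay as the last step left them, time stands still between calls to the robot, and variables do not carry over. Pictures are saved under pics/ and viewed, at most 10 in all, crops included, and the job is handed in when it is done.

Besides the shell and the picture viewer there is one more tool, called after "Emit:" in YAML: its name, and indented under it one key for each argument. carry_out: Moves the arm, as the interface text tells. Its arguments: {"type":"object","properties":{"steps":{"type":"array","items":{"type":"array","items":{"type":"array","items":{"type":"number"}}}},"hand":{"type":"number"},"squeeze":{"type":"number"}},"required":["steps"]}

```bash
mkdir -p pics
python3 - <<'E'
from bench import r
import cv2,json
for n in("scene","top"):
    cv2.imwrite(f"pics/{n}0.png",cv2.resize(r.camera(n)[:,:,::-1],(768,576),interpolation=cv2.INTER_CUBIC))
    p=r.camera_params(n);print({k:(v.tolist() if hasattr(v,'tolist') else v) for k,v in p.items()})
s=r.read_state();print(s)
E
```

```text
{'fx': 426.16254204257615, 'fy': 426.16254204257615, 'cx': 258.2490645510594, 'cy': 186.81512800626842, 'D': [-0.03986846272008497, 0.0, 0.0, 0.0, 0.0], 'view': [[-0.7368694071304663, -0.676032296346704, -0.0019522119242568296, 0.37592337971851697], [0.47074354106429883, -0.5151747370683365, 0.7162370479337234, -0.4130402188720442], [-0.48520510650800014, 0.5268541777216657, 0.6978543401282159, -0.9536383818970623], [0.0, 0.0, 0.0, 1.0]]}
{'fx': 446.40413151493317, 'fy': 446.40413151493317, 'cx': 255.85371549997083, 'cy': 182.15407334998434, 'D': [-0.17908121809850255, 0.0, 0.0, 0.0, 0.0], 'view': [[-0.014436415056846156, -0.9998114367376909, 0.0129877206938244, -0.10416293359893858], [0.9847247238441836, -0.011962092265171956, 0.17370701367139973, -0.5872060085422378], [-0.17351889859696212, 0.015297036221237225, 0.9847117306666674, -1.3074600594394543], [0.0, 0.0, 0.0, 1.0]]}
{'time': 0.1, 'joint_positions': array([ 1.11340072,  0.33282538, -0.06472094,  1.46086024,  0.02160435,
        1.34990419, -0.08847868]), 'joint_vel': array([-1.12565139e-03, -2.69425392e-03, -2.49784240e-04, -3.57439407e-03,
       -6.09271327e-04, -3.73930448e-05,  2.26640233e-03]), 'joint_torque': array([ 3.22550215e-03, -6.24540424e+01,  2.60793610e-02, -3.90715349e+01,
       -6.13419455e-02,  3.67298070e-02,  1.62184069e-04]), 'ee_pos': array([ 0.26312424, -0.56652591,  0.22182173]), 'eef_rot': array([ 9.76455198e-01,  2.15719316e-01, -1.67665016e-04, -6.28729168e-04]), 'ft_force': array([ 0.65015447, -1.14298809, -0.59764763]), 'torque': array([-0.01064452,  0.00406766, -0.02255842]), 'grip_force': 0.0, 'width': 0.08690444151578193}
```

View pics/scene0.png

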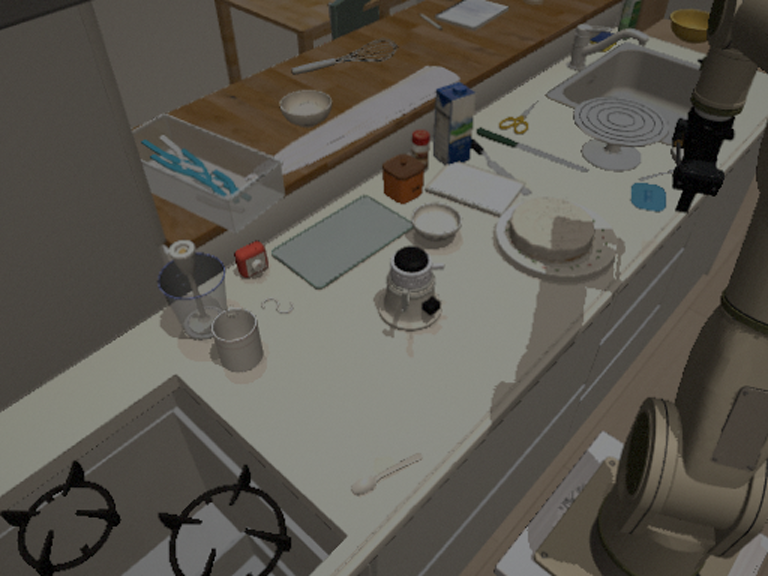

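View pics/top0.png

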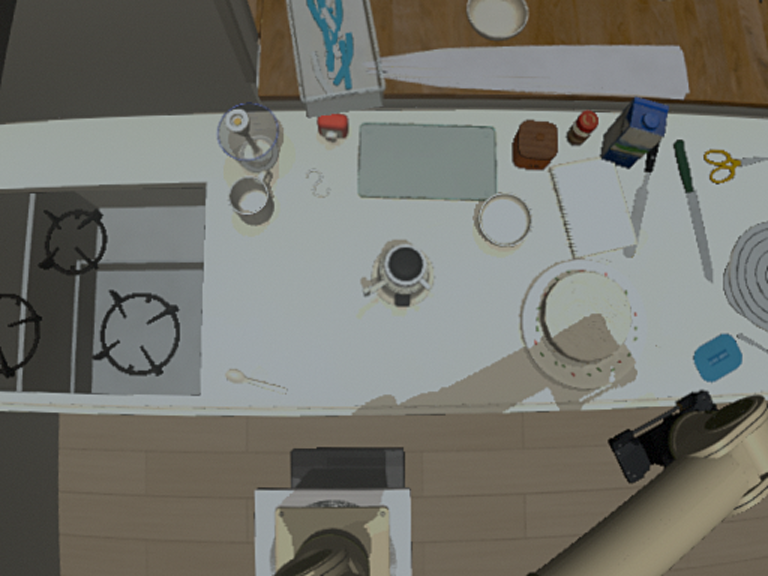

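The mill is at about (405,265) in the top view and (410,285) in the scene view. Spoon and mug are well to the left, and the bowl is at (503,220) in the top view. Next I'll zoom in on the mill.

Run:
```python
from bench import r
import cv2,numpy as np
a=r.camera("scene")[150:225,235:310,::-1];b=r.camera("top")[150:215,230:295,::-1]
f=lambda c:cv2.resize(c,(400,400),interpolation=cv2.INTER_CUBIC)
cv2.imwrite("pics/z0.png",np.hstack([f(a),f(b)]))
```

```text
(no output)
```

View pics/z0.png

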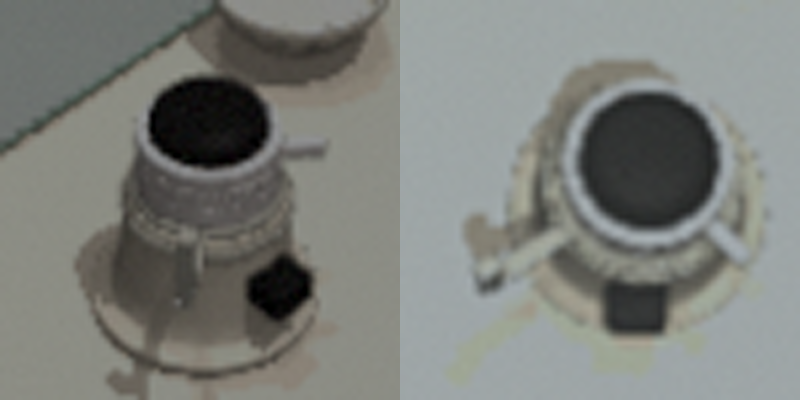

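Left half (scene): tab tip is at crop (325,148), marker knob at about (185,270). Right half (top): cap centre is at (650,160), tab tip at (747,255) towards -x,-y, and knob at (487,270) towards -x,+y.

```bash
cat > h.py <<'E'
from bench import r
import cv2,numpy as np
from scipy.spatial.transform import Rotation as R
def ray(n,u,v):
    p=r.camera_params(n);V=np.array(p["view"]);K=np.array([[p["fx"],0,p["cx"]],[0,p["fy"],p["cy"]],[0,0,1]])
    q=cv2.undistortPoints(np.array([[[u,v]]],float),K,np.array(p["D"]))[0,0]
    return -V[:3,:3].T@V[:3,3], V[:3,:3].T@np.array([q[0],-q[1],-1])
def atz(n,u,v,z):
    c,d=ray(n,u,v);return (c+d*(z-c[2])/d[2])[:2]
def proj(n,P):
    p=r.camera_params(n);V=np.array(p["view"]);K=np.array([[p["fx"],0,p["cx"]],[0,p["fy"],p["cy"]],[0,0,1]])
    X=np.asarray(P,float).reshape(-1,3)@V[:3,:3].T+V[:3,3];X=X*[1,-1,-1]
    return cv2.projectPoints(X,np.zeros(3),np.zeros(3),K,np.array(p["D"]))[0][:,0]
E
python3 - <<'E'
from h import *
T=lambda x,y:(230-.5+x/6.154,150-.5+y/6.154)
S=lambda x,y:(235-.5+x/5.333,150-.5+y/5.333)
ct=atz("top",*T(250,160),.15);cs=atz("scene",*S(210,122),.15);print("cap",ct,cs)
def ellfit(n,y0,y1,x0,x1):
    g=r.camera(n)[y0:y1,x0:x1].max(2);m=(g<75).astype(np.uint8)
    k,l,st,ce=cv2.connectedComponentsWithStats(m)
    i=min(range(1,k),key=lambda i:abs(st[i,4]-400));print(st[1:,4])
    for j in range(1,k):
        if st[j,4]>80: print(n,ce[j]+[x0,y0],atz(n,*(ce[j]+[x0,y0]),.15))
ellfit("top",150,215,230,295);ellfit("scene",150,225,235,310)
for n,u in(("top",T(345,255)),("scene",S(325,148))):
    print("tabtip",n,atz(n,*u,.1165))
for n,u in(("top",T(90,262)),):
    print("knob",n,atz(n,*u,.14))
print("knob",atz("scene",*S(187,240),.14))
for n,u in (("scene",(437,362)),("top",(325,205))): pass
print("mug",atz("top",250/1.5,200/1.5,.09),"bowl",atz("top",503/1.5,220/1.5,.05),"spoon",atz("top",255/1.5,380/1.5,0))
E
```

```text
cap [ 0.58715745 -0.15113355] [ 0.58027945 -0.14225839]
[381   4  80]
top [269.96587927 175.6351706 ] [ 0.58677117 -0.15067757]
[102   2   1   1   1   1 317   1   1   1   2   1  46   1 125   1 120   1
   2   1   1   3   1   4]
scene [286.94117647 157.57843137] [ 0.59432938 -0.21686688]
scene [273.75394322 172.41324921] [ 0.58043584 -0.14190601]
scene [262.536 199.704] [ 0.53190001 -0.04092081]
scene [286.60833333 203.65833333] [ 0.47558984 -0.07283534]
tabtip top [ 0.54756613 -0.19656389]
tabtip scene [ 0.54369348 -0.19700587]
knob top [ 0.54213481 -0.07694524]
knob [ 0.53742059 -0.07554035]
mug [0.7330013  0.15746092] bowl [ 0.69564336 -0.36183402] spoon [0.37383213 0.15698602]
```

Run:
```python
from h import *
from scipy.optimize import least_squares
obs={"top":(269.966,175.635),"scene":(273.754,172.413)}
t=np.linspace(0,2*np.pi,60)
def cen(n,c):
    P=np.vstack([np.c_[c[0]+.034*np.cos(t),c[1]+.034*np.sin(t),0*t+z] for z in(.1315,.15)])
    h=cv2.convexHull(proj(n,P).astype(np.float32));m=cv2.moments(h);return np.array([m['m10'],m['m01']])/m['m00'],m['m00']
for ns in(["top"],["scene"],["top","scene"]):
    f=least_squares(lambda c:np.hstack([cen(n,c)[0]-obs[n] for n in ns]),[.587,-.151],diff_step=1e-3)
    print(ns,f.x,f.fun,[cen(n,f.x)[1] for n in obs])
c=f.x
for nm,P in(("tab",[[.5476,-.1966],[.5437,-.197]]),("knob",[[.5421,-.0769],[.5374,-.0755]])):
    for p in P: d=np.array(p)-c;print(nm,np.hypot(*d),np.arctan2(d[1],d[0]))
```

```text
['top'] [ 0.58839327 -0.15107361] [-1.31296719e-06  3.34975425e-09] [467.07098423456773, 411.0687439199537]
['scene'] [ 0.58732207 -0.15011893] [4.29180318e-07 2.18420809e-07] [467.1646933250595, 411.9273793119937]
['top', 'scene'] [ 0.58802097 -0.15079894] [-0.09361268  0.12921718 -0.02820213 -0.22909557] [467.10312546696514, 411.3416432000231]
tab 0.0610867605263092 -2.29387716377651
tab 0.06402254864130084 -2.3354280254261903
knob 0.0870045306072174 2.1268043650999493
knob 0.09073264293025297 2.162665893050008
```

```bash
cat >> h.py <<'E'
C=np.array([.588,-.151])
def Rt(b): return R.from_matrix(np.array([[np.cos(b),np.sin(b),0],[np.sin(b),-np.cos(b),0],[0,0,-1]]))
def go(th,rho,z):
    s=r.read_state();q=R.from_quat(s["eef_rot"])
    p=np.r_[C+rho*np.array([np.cos(th),np.sin(th)]),z]
    print("cm",np.round(100*q.inv().apply(p-s["ee_pos"]),2),"rot",np.round((q.inv()*Rt(th+np.pi)).as_rotvec(),3))
def st():
    s=r.read_state();p=s["ee_pos"];d=p[:2]-C;q=R.from_quat(s["eef_rot"]);x=q.as_matrix()[:,0]
    print("t",s["time"],"pos",p.round(4),"rho",np.hypot(*d).round(4),"th",np.arctan2(d[1],d[0]).round(3),"thx",round(np.arctan2(-x[1],-x[0]),3),"Ftool",q.inv().apply(s["ft_force"]).round(2),"w",s["width"].round(4),"q7",s["joint_positions"].round(2))
E
python3 - <<'E'
from h import *
st();go(-2.32,.06,.25)
E
```

```text
Traceback (most recent call last):
  File "h.py", line 22, in st
    print("t",s["time"],"pos",p.round(4),"rho",np.hypot(*d).round(4),"th",np.arctan2(d[1],d[0]).round(3),"thx",round(np.arctan2(-x[1],-x[0]),3),"Ftool",q.inv().apply(s["ft_force"]).round(2),"w",s["width"].round(4),"q7",s["joint_positions"].round(2))
                                                                                                                                                                                                  ^^^^^^^^^^^^^^^^
AttributeError: 'float' object has no attribute 'round'
```

```bash
sed -i 's/s\["width"\].round(4)/round(s["width"],4)/' h.py
python3 - <<'E'
from h import *
st();go(-2.32,.06,.25)
E
```

```text
t 0.3 pos [ 0.2632 -0.5668  0.2223] rho 0.5276 th -2.234 thx -2.707 Ftool [ 0.54 -0.34 -0.4 ] w 0.0867 q7 [ 1.11  0.33 -0.06  1.46  0.02  1.35 -0.09]
cm [ 41.41 -21.77  -2.76] rot [-0.    -0.    -0.387]
```

Emit:
carry_out:
  steps:
    - [[0,0,-4,0,0,0],[4,-2,-5,0,0,-0.05],[41.4,-21.8,-5,0,0,-0.387],[41.4,-21.8,-5,0,0,-0.387],[41.4,-21.8,-5,0,0,-0.387],[41.4,-21.8,-5,0,0,-0.387],[41.4,-21.8,-5,0,0,-0.387],[41.4,-21.8,-5,0,0,-0.387],[41.4,-21.8,-5,0,0,-0.387],[41.4,-21.8,-5,0,0,-0.387],[41.4,-21.8,-5,0,0,-0.387],[41.4,-21.8,-5,0,0,-0.387],[41.4,-21.8,-5,0,0,-0.387],[41.4,-21.8,-5,0,0,-0.387],[41.4,-21.8,-5,0,0,-0.387],[41.4,-21.8,-5,0,0,-0.387],[41.4,-21.8,-5,0,0,-0.387],[41.4,-21.8,-5,0,0,-0.387]]
  hand: 0.4

```text
time: 1.8
ee_pos: [0.5463, -0.1962, 0.2726]
eef_rot: [0.917, 0.398, -0.0, 0.0]
ft_force: [0.5, 1.4, 0.2]
width: 0.0266
grip_force: 0.0
```

Run:
```python
from h import *
st();go(-2.32,.06,.15);go(-2.32,.06,.104)
```

```text
t 1.8 pos [ 0.5463 -0.1962  0.2726] rho 0.0615 th -2.316 thx -2.322 Ftool [ 1.35 -0.61 -0.17] w 0.0266 q7 [ 0.61  0.24 -0.41  1.49  0.1   1.43 -0.56]
cm [ 0.16 -0.03 12.26] rot [ 0.     0.    -0.002]
cm [ 0.16 -0.03 16.86] rot [ 0.     0.    -0.002]
```

Emit:
carry_out:
  steps:
    - [[0.1,0,4,0,0,0],[0.1,0,8,0,0,0],[0.1,0,11,0,0,0],[0.1,0,13,0,0,0],[0.1,0,14,0,0,0],[0.1,0,14,0,0,0],[0.1,0,14,0,0,0]]

```text
time: 2.38
ee_pos: [0.5479, -0.1945, 0.1334]
eef_rot: [0.917, 0.399, 0.0, 0.0]
ft_force: [0.6, 1.9, -0.5]
width: 0.0259
grip_force: 0.0
```

Run:
```python
from h import *
st();go(-2.32,.06,.104)
a=r.camera("scene")[150:225,235:310,::-1];b=r.camera("top")[140:215,230:305,::-1]
f=lambda c:cv2.resize(c,(400,400),interpolation=cv2.INTER_CUBIC)
cv2.imwrite("pics/z1.png",np.hstack([f(a),f(b)]))
```

```text
t 2.3833 pos [ 0.5479 -0.1945  0.1334] rho 0.0592 th -2.316 thx -2.32 Ftool [ 1.78 -0.83  0.45] w 0.0259 q7 [ 0.6   0.33 -0.41  1.68  0.14  1.16 -0.59]
cm [-0.08 -0.03  2.94] rot [ 0.001 -0.    -0.   ]
```

View pics/z1.png

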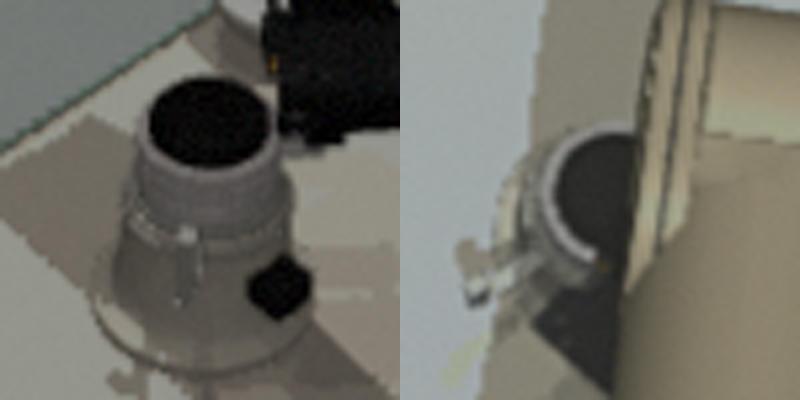

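The picture shows the fingers directly over the tab (scene crop (310,140)), clear of the cap. Next I'll descend gently.

Emit:
carry_out:
  steps:
    - [[-0.1,0,0.6,0,0,0],[-0.1,0,1.2,0,0,0],[-0.1,0,1.6,0,0,0],[-0.1,0,1.6,0,0,0]]

```text
time: 2.82
ee_pos: [0.5464, -0.1946, 0.1155]
eef_rot: [0.917, 0.399, -0.001, -0.0]
ft_force: [-0.4, 0.6, -0.0]
width: 0.0257
grip_force: 0.0
```

Emit:
carry_out:
  steps:
    - [[0,0,0.6,0,0,0],[0,0,1.15,0,0,0],[0,0,1.15,0,0,0],[0,0,1.15,0,0,0]]

```text
time: 3.15
ee_pos: [0.5467, -0.1946, 0.1046]
eef_rot: [0.917, 0.399, -0.0, -0.0]
ft_force: [-0.2, 0.1, -0.3]
width: 0.0263
grip_force: 0.0
```

Emit:
carry_out:
  steps:
    - [[0,-0.1,0,0,0,0.017],[0.003,-0.2,0,0,0,0.033],[0.007,-0.3,0,0,0,0.05],[0.013,-0.4,0,0,0,0.067],[0.02,-0.5,0,0,0,0.083],[0.03,-0.6,0,0,0,0.1]]

```text
time: 3.65
ee_pos: [0.5427, -0.1904, 0.1052]
eef_rot: [0.936, 0.352, 0.0, 0.0]
ft_force: [-0.2, 0.8, 0.5]
width: 0.0262
grip_force: 0.0
```

Run:
```python
from h import *
st()
```

```text
t 3.65 pos [ 0.5427 -0.1904  0.1052] rho 0.06 th -2.426 thx -2.421 Ftool [ 0.39 -0.7  -0.46] w 0.0262 q7 [ 0.58  0.35 -0.39  1.72  0.14  1.1  -0.7 ]
```

Emit:
carry_out:
  steps:
    - [[0,-0.1,0,0,0,0.017],[0.003,-0.2,0,0,0,0.033],[0.007,-0.3,0,0,0,0.05],[0.013,-0.4,0,0,0,0.067],[0.02,-0.5,0,0,0,0.083],[0.03,-0.6,0,0,0,0.1]]

```text
time: 4.15
ee_pos: [0.5398, -0.1863, 0.1053]
eef_rot: [0.952, 0.305, 0.001, 0.001]
ft_force: [4.5, -3.0, -2.9]
width: 0.026
grip_force: 2.6
```

Run:
```python
from h import *
st()
```

```text
t 4.15 pos [ 0.5398 -0.1863  0.1053] rho 0.0598 th -2.509 thx -2.522 Ftool [1.9  5.05 2.9 ] w 0.026 q7 [ 0.57  0.33 -0.38  1.73  0.14  1.1  -0.8 ]
```

Emit:
carry_out:
  steps:
    - [[0.001,-0.12,0,0,0,0.02],[0.005,-0.24,0,0,0,0.04],[0.011,-0.36,0,0,0,0.06],[0.019,-0.48,0,0,0,0.08],[0.03,-0.6,0,0,0,0.1]]

```text
time: 4.57
ee_pos: [0.5366, -0.1813, 0.1053]
eef_rot: [0.966, 0.257, 0.001, 0.001]
ft_force: [4.7, -3.8, -2.2]
width: 0.0261
grip_force: 2.6
```

Emit:
carry_out:
  steps:
    - [[0.001,-0.072,0,0,0,0.012],[0.002,-0.144,0,0,0,0.024],[0.004,-0.216,0,0,0,0.036],[0.007,-0.288,0,0,0,0.048],[0.011,-0.36,0,0,0,0.06]]

```text
time: 4.98
ee_pos: [0.5349, -0.1782, 0.1053]
eef_rot: [0.974, 0.228, 0.001, 0.001]
ft_force: [4.8, -3.4, -3.7]
width: 0.0261
grip_force: 2.5
```

Run:
```python
from h import *
st()
```

```text
t 4.9833 pos [ 0.5349 -0.1782  0.1053] rho 0.0596 th -2.668 thx -2.682 Ftool [2.76 5.17 3.75] w 0.0261 q7 [ 0.55  0.32 -0.36  1.75  0.12  1.09 -0.96]
```

Emit:
carry_out:
  steps:
    - [[0.001,-0.072,0,0,0,0.012],[0.002,-0.144,0,0,0,0.024],[0.004,-0.216,0,0,0,0.036],[0.007,-0.288,0,0,0,0.048],[0.011,-0.36,0,0,0,0.06]]

```text
time: 5.4
ee_pos: [0.5334, -0.175, 0.1054]
eef_rot: [0.98, 0.199, 0.001, 0.001]
ft_force: [5.2, -3.0, -3.4]
width: 0.026
grip_force: 2.5
```

Emit:
carry_out:
  steps:
    - [[0.001,-0.072,0,0,0,0.012],[0.002,-0.144,0,0,0,0.024],[0.004,-0.216,0,0,0,0.036],[0.007,-0.288,0,0,0,0.048],[0.011,-0.36,0,0,0,0.06]]

```text
time: 5.82
ee_pos: [0.5321, -0.1717, 0.1054]
eef_rot: [0.986, 0.169, 0.001, 0.001]
ft_force: [5.4, -3.8, -3.7]
width: 0.0258
grip_force: 2.5
```

Run:
```python
from h import *
st()
```

```text
t 5.8167 pos [ 0.5321 -0.1717  0.1054] rho 0.0596 th -2.786 thx -2.802 Ftool [3.8  5.32 3.68] w 0.0258 q7 [ 0.53  0.31 -0.35  1.77  0.12  1.09 -1.09]
```

Emit:
carry_out:
  steps:
    - [[0.001,-0.072,0,0,0,0.012],[0.002,-0.144,0,0,0,0.024],[0.004,-0.216,0,0,0,0.036],[0.007,-0.288,0,0,0,0.048],[0.011,-0.36,0,0,0,0.06]]

```text
time: 6.23
ee_pos: [0.531, -0.1684, 0.1054]
eef_rot: [0.99, 0.139, 0.001, 0.001]
ft_force: [5.1, -4.3, -2.7]
width: 0.0263
grip_force: 2.5
```

Run:
```python
from h import *
st()
```

```text
t 6.2333 pos [ 0.531  -0.1684  0.1054] rho 0.0596 th -2.845 thx -2.862 Ftool [3.7  5.57 2.68] w 0.0263 q7 [ 0.52  0.3  -0.34  1.77  0.11  1.09 -1.15]
```

Emit:
carry_out:
  steps:
    - [[0.001,-0.06,0,0,0,0.01],[0.002,-0.12,0,0,0,0.02],[0.003,-0.18,0,0,0,0.03],[0.005,-0.24,0,0,0,0.04],[0.008,-0.3,0,0,0,0.05]]

```text
time: 6.65
ee_pos: [0.5302, -0.1656, 0.1054]
eef_rot: [0.993, 0.115, 0.001, 0.001]
ft_force: [4.6, -3.2, -2.2]
width: 0.026
grip_force: 2.5
```

Run:
```python
from h import *
st()
```

```text
t 6.65 pos [ 0.5302 -0.1656  0.1054] rho 0.0596 th -2.895 thx -2.912 Ftool [3.76 4.14 2.21] w 0.026 q7 [ 0.51  0.3  -0.33  1.78  0.11  1.09 -1.21]
```

Emit:
carry_out:
  steps:
    - [[0.001,-0.06,0,0,0,0.01],[0.002,-0.12,0,0,0,0.02],[0.003,-0.18,0,0,0,0.03],[0.005,-0.24,0,0,0,0.04],[0.008,-0.3,0,0,0,0.05]]

```text
time: 7.07
ee_pos: [0.5296, -0.1627, 0.1054]
eef_rot: [0.996, 0.09, 0.001, 0.001]
ft_force: [4.4, -3.9, -3.3]
width: 0.026
grip_force: 2.4
```

Run:
```python
from h import *
st();print(r.read_state()["grip_force"],r.read_state()["torque"])
```

```text
t 7.0667 pos [ 0.5296 -0.1627  0.1054] rho 0.0595 th -2.944 thx -2.962 Ftool [3.59 4.61 3.29] w 0.026 q7 [ 0.5   0.29 -0.33  1.78  0.11  1.08 -1.26]
2.4448232841677964 [-0.93713942 -0.99578789  0.03466126]
```

Emit:
carry_out:
  steps:
    - [[0.001,-0.06,0,0,0,0.01],[0.002,-0.12,0,0,0,0.02],[0.003,-0.18,0,0,0,0.03],[0.005,-0.24,0,0,0,0.04],[0.008,-0.3,0,0,0,0.05]]

```text
time: 7.48
ee_pos: [0.5291, -0.1598, 0.1054]
eef_rot: [0.998, 0.065, 0.001, 0.001]
ft_force: [3.3, -4.7, -2.9]
width: 0.0259
grip_force: 2.4
```

Run:
```python
from h import *
st();print(r.read_state()["grip_force"],r.read_state()["torque"])
```

```text
t 7.4833 pos [ 0.5291 -0.1598  0.1054] rho 0.0595 th -2.993 thx -3.012 Ftool [2.69 5.05 2.95] w 0.0259 q7 [ 0.49  0.29 -0.32  1.78  0.1   1.08 -1.31]
2.4406357866246253 [-0.96400891 -0.89377747  0.0191545 ]
```

Emit:
carry_out:
  steps:
    - [[0.001,-0.06,0,0,0,0.01],[0.002,-0.12,0,0,0,0.02],[0.003,-0.18,0,0,0,0.03],[0.005,-0.24,0,0,0,0.04],[0.008,-0.3,0,0,0,0.05]]

```text
time: 7.9
ee_pos: [0.5288, -0.1569, 0.1055]
eef_rot: [0.999, 0.04, 0.001, 0.001]
ft_force: [4.1, -4.3, -1.7]
width: 0.026
grip_force: 2.4
```

Emit:
carry_out:
  steps:
    - [[0.001,-0.06,0,0,0,0.01],[0.002,-0.12,0,0,0,0.02],[0.003,-0.18,0,0,0,0.03],[0.005,-0.24,0,0,0,0.04],[0.008,-0.3,0,0,0,0.05]]

```text
time: 8.32
ee_pos: [0.5289, -0.1551, 0.1055]
eef_rot: [1.0, 0.014, 0.002, 0.002]
ft_force: [7.0, -10.3, -4.2]
width: 0.0263
grip_force: 5.0
```

Run:
```python
from h import *
st();print(r.read_state()["grip_force"],r.read_state()["torque"],r.read_state()["joint_vel"].round(3))
a=r.camera("scene")[150:225,235:310,::-1];b=r.camera("top")[140:215,230:305,::-1]
f=lambda c:cv2.resize(c,(400,400),interpolation=cv2.INTER_CUBIC)
cv2.imwrite("pics/z2.png",np.hstack([f(a),f(b)]))
st();print(r.read_state()["grip_force"],r.read_state()["torque"],r.read_state()["joint_vel"].round(3))
```

```text
t 8.3167 pos [ 0.5289 -0.1551  0.1055] rho 0.0593 th -3.073 thx -3.113 Ftool [ 6.64 10.53  4.24] w 0.0263 q7 [ 0.47  0.28 -0.31  1.79  0.1   1.08 -1.42]
5.036189700476825 [-2.11103959 -1.48503232  0.13422318] [-0.02  -0.005  0.016  0.006 -0.    -0.007 -0.129]
t 8.4167 pos [ 0.5289 -0.1551  0.1055] rho 0.0593 th -3.072 thx -3.113 Ftool [6.09 9.03 3.74] w 0.026 q7 [ 0.47  0.28 -0.31  1.79  0.1   1.08 -1.42]
4.316253340803087 [-1.84178807 -1.34571522  0.05903752] [ 0.001  0.001 -0.002 -0.     0.     0.     0.014]
```

View pics/z2.png

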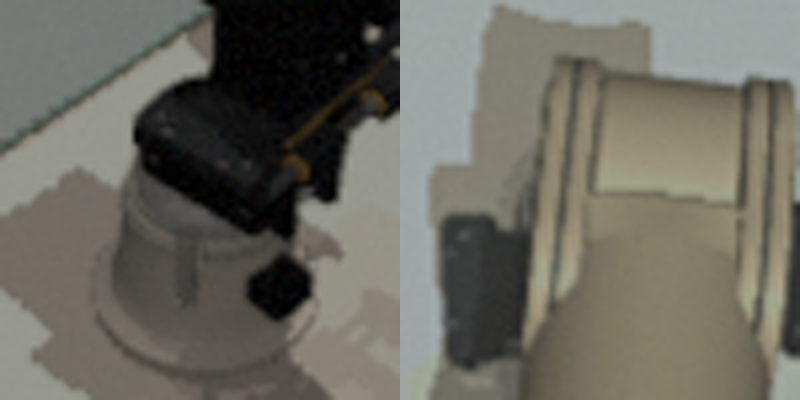

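The tangential force doubled from about 5 to 10 N over one 0.03 rad step, with grip going from 2.4 to 5. So the burrs have met and the ring is at most about 0.04 rad past. I'll hold briefly, centre the fork around the tab, then lift.

Emit:
carry_out:
  steps:
    - [[0,0,0,0,0,0],[0,0,0,0,0,0],[0,0,0,0,0,0]]

```text
time: 8.67
ee_pos: [0.5289, -0.1551, 0.1055]
eef_rot: [1.0, 0.015, 0.001, 0.002]
ft_force: [6.7, -8.9, -3.3]
width: 0.0263
grip_force: 4.3
```

Run:
```python
from h import *
st();print(r.read_state()["grip_force"],r.read_state()["torque"])
```

```text
t 8.6667 pos [ 0.5289 -0.1551  0.1055] rho 0.0593 th -3.072 thx -3.112 Ftool [6.42 9.05 3.3 ] w 0.0263 q7 [ 0.47  0.28 -0.31  1.79  0.1   1.08 -1.42]
4.28796321619302 [-1.8238595  -1.39258413  0.09209388]
```

Emit:
carry_out:
  steps:
    - [[0.01,0.3,0,0,0,-0.05],[0.03,0.6,0,0,0,-0.1],[0.067,0.9,0,0,0,-0.15],[0.067,0.9,0,0,0,-0.15],[0.067,0.9,0,0,0,-0.15]]

```text
time: 9.08
ee_pos: [0.5287, -0.1616, 0.105]
eef_rot: [0.996, 0.09, -0.0, -0.0]
ft_force: [-0.1, -0.4, 0.2]
width: 0.0263
grip_force: 0.0
```

Run:
```python
from h import *
st();print(r.read_state()["grip_force"],r.read_state()["torque"])
```

```text
t 9.0833 pos [ 0.5287 -0.1616  0.105 ] rho 0.0603 th -2.965 thx -2.962 Ftool [-0.13  0.37 -0.16] w 0.0263 q7 [ 0.5   0.29 -0.33  1.78  0.11  1.09 -1.26]
0.0 [ 0.05617788 -0.01702968  0.01789286]
```

Emit:
carry_out:
  steps:
    - [[0,0,-1,0,0,0],[0,0,-3,0,0,0],[0,0,-7,0,0,0],[0,0,-11,0,0,0],[0,0,-14,0,0,0],[0,0,-14,0,0,0]]

```text
time: 9.58
ee_pos: [0.5315, -0.1617, 0.253]
eef_rot: [0.996, 0.09, 0.005, 0.002]
ft_force: [-0.1, -0.6, -0.4]
width: 0.0264
grip_force: 0.0
```

```bash
cat >> h.py <<'E'
def go2(th,rho,z):
    s=r.read_state();q=R.from_quat(s["eef_rot"])
    p=np.r_[C+rho*np.array([np.cos(th),np.sin(th)]),z]
    print("cm",np.round(100*q.inv().apply(p-s["ee_pos"]),2),"rot",np.round((q.inv()*Rt(th)).as_rotvec(),3))
E
python3 - <<'E'
from h import *
st();go2(2.145,.09,.24)
E
```

```text
t 9.5833 pos [ 0.5315 -0.1617  0.253 ] rho 0.0575 th -2.955 thx -2.961 Ftool [-0.17  0.63  0.39] w 0.0264 q7 [ 0.51  0.18 -0.34  1.6   0.06  1.37 -1.22]
cm [ 2.29 -8.35  1.29] rot [ 1.200e-02 -1.000e-03 -1.964e+00]
```

Emit:
carry_out:
  steps:
    - [[2.3,-8.35,0,0,0,-0.12],[2.3,-8.35,0,0,0,-0.24],[2.3,-8.35,0,0,0,-0.36],[2.3,-8.35,0,0,0,-0.48],[2.3,-8.35,0,0,0,-0.6],[2.3,-8.35,0,0,0,-0.72],[2.3,-8.35,0,0,0,-0.84],[2.3,-8.35,0,0,0,-0.96],[2.3,-8.35,0,0,0,-1.08],[2.3,-8.35,0,0,0,-1.2],[2.3,-8.35,0,0,0,-1.32],[2.3,-8.35,0,0,0,-1.44],[2.3,-8.35,0,0,0,-1.56],[2.3,-8.35,0,0,0,-1.68],[2.3,-8.35,0,0,0,-1.8],[2.3,-8.35,0,0,0,-1.92],[2.3,-8.35,0,0,0,-1.964],[2.3,-8.35,0,0,0,-1.964],[2.3,-8.35,0,0,0,-1.964]]
  hand: 0.17

```text
time: 11.17
ee_pos: [0.5363, -0.0751, 0.2455]
eef_rot: [0.479, 0.878, 0.0, 0.0]
ft_force: [0.4, 0.3, -0.6]
width: 0.0359
grip_force: 0.0
```

Run:
```python
from h import *
st();go2(2.145,.09,.16);go2(2.145,.09,.112)
a=r.camera("scene")[150:225,235:310,::-1];b=r.camera("top")[140:215,230:305,::-1]
f=lambda c:cv2.resize(c,(400,400),interpolation=cv2.INTER_CUBIC)
cv2.imwrite("pics/z3.png",np.hstack([f(a),f(b)]))
```

```text
t 11.1667 pos [ 0.5363 -0.0751  0.2455] rho 0.0918 th 2.169 thx -0.998 Ftool [0.03 0.45 0.61] w 0.0359 q7 [ 0.55  0.18 -0.56  1.63  0.1   1.36  0.55]
cm [-0.18  0.22  8.55] rot [ 0.     0.    -0.002]
cm [-0.18  0.22 13.35] rot [ 0.     0.    -0.002]
```

View pics/z3.png

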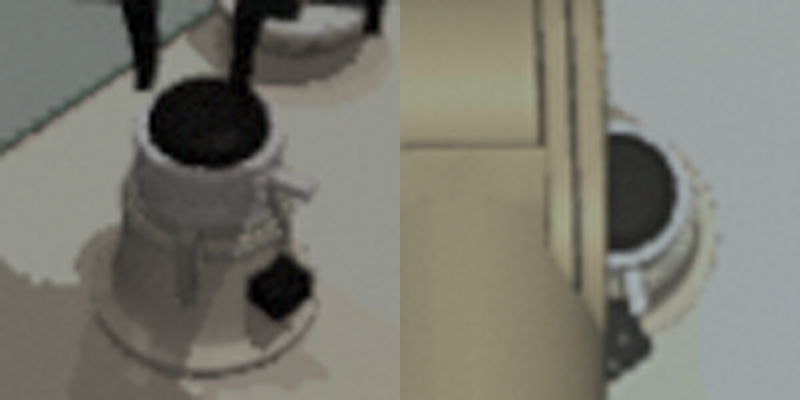

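The tab is now at scene crop (312,190) and top crop (637,310), pointing mostly -x. The fingers are above the marker knob.

Emit:
carry_out:
  steps:
    - [[-0.1,0.15,3,0,0,0],[-0.2,0.2,6.5,0,0,0],[-0.2,0.2,9,0,0,0],[-0.2,0.2,10,0,0,0],[-0.2,0.2,10,0,0,0]]

```text
time: 11.68
ee_pos: [0.5377, -0.0758, 0.143]
eef_rot: [0.478, 0.878, -0.001, -0.002]
ft_force: [-0.5, 0.1, 0.2]
width: 0.0358
grip_force: 0.0
```

Run:
```python
from h import *
for n,u in(("top",(273.9,197.6)),("scene",(293,185.1))):
    d=atz(n,*u,.1165)-C;print(n,np.hypot(*d),np.arctan2(d[1],d[0]))
st();go2(2.145,.09,.112)
```

```text
top 0.06052714000521475 -2.952740258924565
scene 0.061884204857322614 -2.8851641370545504
t 11.6833 pos [ 0.5377 -0.0758  0.143 ] rho 0.0905 th 2.16 thx -0.997 Ftool [ 0.34 -0.32 -0.22] w 0.0358 q7 [ 0.54  0.26 -0.55  1.75  0.15  1.17  0.52]
cm [-0.06  0.15  3.1 ] rot [-0.003 -0.003 -0.   ]
```

Emit:
carry_out:
  steps:
    - [[0,0.1,1,0,0,0],[0,0.15,2,0,0,0],[0,0.15,3,0,0,0],[0,0.15,3,0,0,0],[0,0.15,3,0,0,0]]

```text
time: 12.1
ee_pos: [0.5402, -0.0751, 0.1148]
eef_rot: [0.478, 0.879, -0.0, -0.0]
ft_force: [-0.2, -0.3, -0.2]
width: 0.0357
grip_force: 0.0
```

Emit:
carry_out:
  steps:
    - [[0,0,0,0,0,0],[0,0,0,0,0,0],[0,0,0,0,0,0],[0,0,0,0,0,0],[0,0,0,0,0,0],[0,0,0,0,0,0]]
  hand: 1
  squeeze: 5

```text
time: 12.6
ee_pos: [0.5404, -0.0752, 0.1153]
eef_rot: [0.478, 0.879, -0.0, 0.0]
ft_force: [-0.1, 0.2, 1.3]
width: 0.0101
grip_force: 5.0
```

Run:
```python
from h import *
st()
```

```text
t 12.6 pos [ 0.5404 -0.0752  0.1153] rho 0.0895 th 2.131 thx -0.996 Ftool [ 0.18  0.03 -1.34] w 0.0101 q7 [ 0.53  0.3  -0.55  1.78  0.17  1.11  0.5 ]
```

Run:
```python
from h import *
s=r.read_state();q=R.from_quat(s["eef_rot"]);a=q.inv().apply(np.r_[C,s["ee_pos"][2]]-s["ee_pos"])*100
print(a)
for k in range(1,11):
    f=-.06*k;p=a-R.from_rotvec([0,0,f]).apply(a);print([round(p[0],2),round(p[1],2),0,0,0,round(f,2)],end=', ')
```

```text
[-8.94901681e+00 -1.27525247e-01  2.74667759e-03]
[np.float64(-0.01), np.float64(-0.54), 0, 0, 0, -0.06], [np.float64(-0.05), np.float64(-1.07), 0, 0, 0, -0.12], [np.float64(-0.12), np.float64(-1.6), 0, 0, 0, -0.18], [np.float64(-0.23), np.float64(-2.13), 0, 0, 0, -0.24], [np.float64(-0.36), np.float64(-2.65), 0, 0, 0, -0.3], [np.float64(-0.53), np.float64(-3.16), 0, 0, 0, -0.36], [np.float64(-0.73), np.float64(-3.66), 0, 0, 0, -0.42], [np.float64(-0.95), np.float64(-4.15), 0, 0, 0, -0.48], [np.float64(-1.21), np.float64(-4.62), 0, 0, 0, -0.54], [np.float64(-1.49), np.float64(-5.08), 0, 0, 0, -0.6],
```

Emit:
carry_out:
  steps:
    - [[-0.01,-0.54,0,0,0,-0.06],[-0.05,-1.07,0,0,0,-0.12],[-0.12,-1.6,0,0,0,-0.18],[-0.23,-2.13,0,0,0,-0.24],[-0.36,-2.65,0,0,0,-0.3],[-0.53,-3.16,0,0,0,-0.36],[-0.73,-3.66,0,0,0,-0.42],[-0.95,-4.15,0,0,0,-0.48],[-1.21,-4.62,0,0,0,-0.54],[-1.49,-5.08,0,0,0,-0.6]]

```text
time: 13.43
ee_pos: [0.5062, -0.1158, 0.1153]
eef_rot: [0.195, 0.981, -0.0, 0.001]
ft_force: [3.6, -0.4, -1.8]
width: 0.01
grip_force: 5.0
```

Run:
```python
from h import *
st();go2(-2.945,.0895,.1153)
```

```text
t 13.4333 pos [ 0.5062 -0.1158  0.1153] rho 0.0891 th 2.735 thx -0.393 Ftool [-3.49  0.98  1.77] w 0.01 q7 [ 0.68  0.25 -0.61  1.84  0.16  1.1   1.19]
cm [-1.47 -5.1   0.  ] rot [-0.     0.001 -0.59 ]
```

Emit:
carry_out:
  steps:
    - [[-0.01,-0.54,0,0,0,-0.06],[-0.05,-1.07,0,0,0,-0.12],[-0.12,-1.6,0,0,0,-0.18],[-0.23,-2.13,0,0,0,-0.24],[-0.36,-2.65,0,0,0,-0.3],[-0.53,-3.16,0,0,0,-0.36],[-0.73,-3.66,0,0,0,-0.42],[-0.95,-4.15,0,0,0,-0.48],[-1.21,-4.62,0,0,0,-0.54],[-1.49,-5.08,0,0,0,-0.6],[-1.49,-5.08,0,0,0,-0.6],[-1.49,-5.08,0,0,0,-0.6]]

```text
time: 14.43
ee_pos: [0.5005, -0.168, 0.1153]
eef_rot: [-0.101, 0.995, -0.0, 0.001]
ft_force: [3.5, -0.6, -0.2]
width: 0.01
grip_force: 5.0
```

Run:
```python
from h import *
st();go2(-2.945,.0895,.1153)
a=r.camera("scene")[150:225,235:310,::-1];b=r.camera("top")[140:215,230:305,::-1]
f=lambda c:cv2.resize(c,(400,400),interpolation=cv2.INTER_CUBIC)
cv2.imwrite("pics/z4.png",np.hstack([f(a),f(b)]))
```

```text
t 14.4333 pos [ 0.5005 -0.168   0.1153] rho 0.0892 th -2.95 thx 0.202 Ftool [-3.31 -1.3   0.23] w 0.01 q7 [ 0.81  0.27 -0.65  1.82  0.19  1.11  1.87]
cm [ 0.03 -0.04 -0.  ] rot [-0.     0.001  0.005]
```

View pics/z4.png

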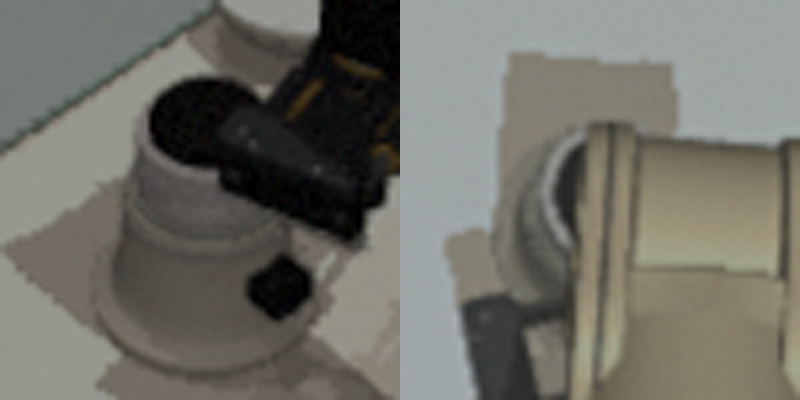

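The arm hides the tab and knob, but the measured knob angle is -2.95, which matches the tab at -2.945. Next I'll release, lift and move clear to check.

Emit:
carry_out:
  steps:
    - [[0,0,0,0,0,0],[0,0,0,0,0,0],[0,0,0,0,0,0],[0,0,0,0,0,0]]
  hand: 0.3

```text
time: 14.87
ee_pos: [0.4997, -0.1677, 0.1149]
eef_rot: [-0.102, 0.995, 0.0, -0.0]
ft_force: [-0.0, -0.4, -0.6]
width: 0.0269
grip_force: 0.0
```

Emit:
carry_out:
  steps:
    - [[0,0,-2,0,0,0],[0,0,-5,0,0,0],[0,0,-9,0,0,0],[0,0,-13,0,0,0],[0,0,-15,0,0,0],[0,0,-15,0,0,0]]

```text
time: 15.37
ee_pos: [0.5019, -0.1681, 0.2702]
eef_rot: [-0.102, 0.995, -0.002, 0.003]
ft_force: [-0.3, -0.1, 0.5]
width: 0.0303
grip_force: 0.0
```

Run:
```python
from h import *
st();s=r.read_state();q=R.from_quat(s["eef_rot"])
print(100*q.inv().apply(np.array([.40,-.45,.28])-s["ee_pos"]))
```

```text
t 15.3667 pos [ 0.5019 -0.1681  0.2702] rho 0.0878 th -2.946 thx 0.204 Ftool [ 0.32 -0.05 -0.47] w 0.0303 q7 [ 0.85  0.15 -0.67  1.62  0.09  1.4   1.94]
[ 15.68172927 -25.54591442  -0.95769117]
```

Emit:
carry_out:
  steps:
    - [[15.5,-25.5,-1,0,0,0],[15.5,-25.5,-1,0,0,0],[15.5,-25.5,-1,0,0,0],[15.5,-25.5,-1,0,0,0],[15.5,-25.5,-1,0,0,0],[15.5,-25.5,-1,0,0,0],[15.5,-25.5,-1,0,0,0],[15.5,-25.5,-1,0,0,0],[15.5,-25.5,-1,0,0,0],[15.5,-25.5,-1,0,0,0],[15.5,-25.5,-1,0,0,0]]

```text
time: 16.28
ee_pos: [0.4007, -0.4476, 0.2747]
eef_rot: [-0.103, 0.995, 0.0, 0.0]
ft_force: [1.0, -0.1, 0.5]
width: 0.0304
grip_force: 0.0
```

Run:
```python
from h import *
st()
a=r.camera("scene")[150:225,235:310,::-1];b=r.camera("top")[150:215,230:295,::-1]
f=lambda c:cv2.resize(c,(400,400),interpolation=cv2.INTER_CUBIC)
cv2.imwrite("pics/z5.png",np.hstack([f(a),f(b)]))
```

```text
t 16.2833 pos [ 0.4007 -0.4476  0.2747] rho 0.3508 th -2.134 thx 0.206 Ftool [-0.97 -0.27 -0.54] w 0.0304 q7 [ 1.14  0.29 -0.47  1.43  0.13  1.45  2.45]
```

View pics/z5.png

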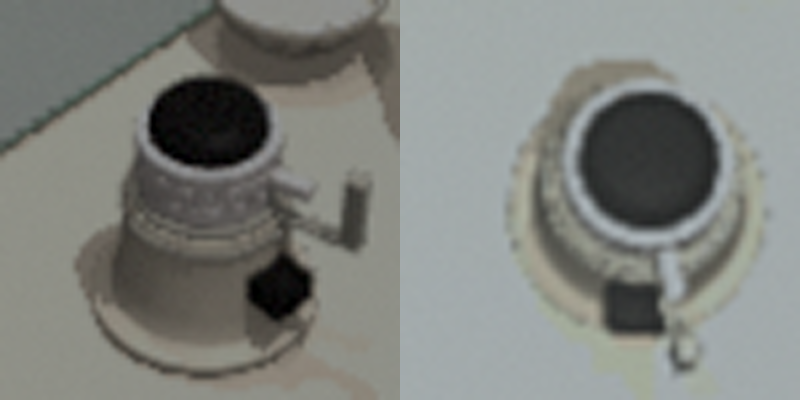

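The top view shows the tab at (673,285) and the knob at (685,350) on one line from the axis. I'll check this against the predicted projections.

Run:
```python
from h import *
for th in(-2.90,-2.945,-2.99):
    d=np.array([np.cos(th),np.sin(th)])
    P=[np.r_[C+.064*d,.1145],np.r_[C+.09*d,.14],np.r_[C+.096*d,.093]]
    print(th,((proj("top",P)-[229.5,149.5])*6.154+[400,0]).round(),((proj("scene",P)-[234.5,149.5])*5.333).round())
```

```text
-2.9 [[682. 302.]
 [699. 349.]
 [696. 373.]] [[315. 195.]
 [362. 177.]
 [366. 243.]]
-2.945 [[676. 304.]
 [691. 351.]
 [688. 375.]] [[312. 198.]
 [359. 181.]
 [363. 248.]]
-2.99 [[670. 305.]
 [682. 353.]
 [679. 377.]] [[310. 201.]
 [355. 186.]
 [359. 253.]]
```

```bash
python3 -c "
from bench import r
print(r.close_job())"
```

```text
the job is handed in; nothing more can be done
None
```

I handed the job in at about 16 s of the 70 s. The ring was stopped where the force at the tab jumped from about 5 to 10 N, at most about 0.04 rad past the meeting point by arm position; that force alone would suggest up to 0.12 rad, the forced limit, so this is the uncertain part. The marker was left within about 0.03 rad of the tab by camera check, the arm is clear of everything, and no verdict came back.

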